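# Open the double-lidded button tin in the bench caddy

## Task

Stand the open blue tin squarely in the round recess of the wooden bench caddy and let go of it. Then carry the black button dish with its aluminium lid still on it (so that no button spills) over in one level piece, set it fully home in the mouth of the tin without dropping it, let go, and lift the aluminium lid alone straight up, leaving the dish seated and the buttons in it. Finish while still holding the lid, level and still, about 10 cm above its place on the dish, and leave the mallet, jar, screwdriver and tape roll alone.

Things in the scene. Friction and masses are not known exactly. Their poses are not given: they have to be found in the camera images.
- caddy: fixed pale-wood bench caddy. Origin on the bench under the recess axis, z up. Recess block 110 x 110 mm, 30 mm high, centred on the origin; on its -x side a tool block (x -55 to -125 mm, 110 mm wide, 45 mm high) with three tool handles standing in a row along y at x = -92 mm, tops up to 125 mm above the bench. Its -x side faces roughly to the robot (yaw within 0.35 rad)
- recess (a point): centre of the floor of the round recess in the caddy: diameter 67 mm, 15 mm deep with a 2 mm chamfer; floor 15 mm above the bench
- tin: loose blue-painted round tin, open at the top: outer diameter 62 mm (56 mm at the foot, tapering over the lowest 4 mm), 62 mm tall, wall 2.5 mm (mouth 57 mm wide), about 0.16 kg. Origin: centre of the underside, z up the axis. Can be gripped across its outside near the rim
- dish: loose black plastic button dish = inner lid, starts with lid on, buttons in. Origin: centre of its underside, z up. Plug 54 mm across, z 0 to 10 mm, tapering to 44 mm below; it enters the tin's mouth, its shoulder rests on the rim (dish origin 52 mm above tin origin). Round wall 68 mm across, z 10 to 34 mm, 5 mm thick. Gripped across this wall, dish, buttons and lid come together. About 0.10 kg
- lid: loose aluminium outer lid lying on the dish, not fastened (lid origin 28 mm above dish origin). Origin: centre of its underside, z up. Plug 55 mm across, 6 mm deep, in the dish (58 mm inside); disc 63 mm across, z 6 to 10 mm, on the dish wall; dark wood knob z 10 to 30 mm: stem 14 mm, head 20 mm across from z 18 to 28 mm. Lifting by the knob lifts the lid only. About 0.08 kg
- button0: loose upholstery button lying in the dish under the lid, 22 mm across, 9 mm high, origin at the centre of its underside
- button1: second button like it, in the dish
- button2: third button like it, in the dish
- mallet: bystander: mallet lying on the bench, wooden handle 22 mm thick from x = -130 to 70 mm, white head 56 mm across and 100 mm long (along y) at x = 90 mm; origin on the bench
- tack_jar: bystander: amber jar with steel cap, 60 mm across, 75 mm tall, origin at the centre of the underside
- screwdriver: bystander: yellow-handled screwdriver lying along its own x, about 200 mm long
- tape_roll: bystander: brown roll of tape lying flat, 90 mm across, 25 mm high, origin at the centre of the underside
Not all that is in view belongs to the job. Several things look just like the dish: the one meant starts farthest to the robot's left.

How it is judged:
By the outcome, as a careful person would: the job done as asked, in the order asked, and still so for the second after the job is handed in, while the arm keeps its last pose, push and grip.
It also fails if it takes over 67 s, if anything falls off the work surface, if the arm or the gripper's body presses on something with over 40 N, if the wrist force passes 120 N, or if a joint passes its speed limit or range.

## Robot

A 7-joint arm with a two-finger parallel gripper is mounted at the origin on the work surface. World frame = base frame: x ahead of the robot, y to its left, z up, the work surface at z = 0. Lengths are in m, angles in degrees, forces in N, time in s.
With the tool pointing down it reaches from about 0.425 to 0.875 m from the base axis. Payload 4.7 kg.
Tool frame: the origin (TCP) lies between the finger pads; the fingertips stand 19 mm ahead of it and the grasp point (between the pads) is the TCP; x points along the fingers, z is the direction in which the jaws open and shut, and the axes are right-handed (so a half turn about x gives the same grasp; the last joint's range is limited). The gripper opens to 87 mm and grips with 3 to 60 N. Pads are 19 mm wide; open, the fingers measure 117 mm over their backs; the gripper's body (75 mm by 190 mm) begins 51 mm behind the grasp point.
Start: joints at [-63.65, 18.392, -4.016, 83.108, 1.295, 78.541, -3.26], TCP at [0.28, 0.586, 0.242] pointing down, gripper open.
Joint ranges: [-163.93, 163.93], [-17.29, 119.83], [-79.2, 71.16], [3.27, 140.29], [-89.18, 269.18], [5.43, 117.66], [-154.24, 154.24]. Speed limits (degrees/s): [147.25, 147.25, 180, 180, 180, 180, 180].

## Interface

Orientations are given as [roll, pitch, yaw] about the fixed x, y, z axes, in that order (R = Rz(yaw) Ry(pitch) Rx(roll)).
In Python, from cell import monitor, read_camera, camera_model, env, regions_of gives the robot as it stands. The module is installed in compiled form; this text tells all that it offers.
- The arm moves only by the tool step_arm, never from a script. Its argument "deltas" is a list of rows, each a list of 5 numbers: the gripper's target within -1 to 1 (fully open at 1, half-way at 0, shut at -1), then the shift along the tool's x, y, z in m, then the turn about the tool's x in degrees. A call has 1 to 12 rows; each row is the pose to reach, as a shift and turn from the pose commanded when the call began, along the tool's axes at that moment; what a row does not reach only later rows make up. A row lasts 1/8 s, in which the tool goes at most 62.5 mm and 10.7 degrees, less where a joint would pass 70% of its speed; a pose out of reach is approached as far as the arm can. A call with a gripper value outside its range is refused whole. The fingers move at their own pace and stop on an object; "newtons" is the grip in N (left out, the last holds). Time passes only in rows, so rows that repeat a pose let the fingers close. It gives the time, the measured TCP pose, the force and the opening at its end, in the units of the state.
- monitor.get_obs(): the state, without advancing time (a new reading comes with each control period).
- read_camera(name): name is "side" or "top"; returns (picture, depth): 400x640x3 uint8, red, green, blue; 400x640 float32, m along the optical axis (not along the pixel's ray), 0 where there is no reading.
- camera_model(name): a dict with "fx", "fy", "cx", "cy" (pixels), "xyz" and "attitude" of the camera in the world. Camera axes: x right, y down, z forward; pixel columns grow to the right and rows downward; lengths in m; the calibration is good to about 2 mm. A picture is of the moment at which its call begins. camera_model takes no time and is no camera call.
- env.sign_off(): hands the job in, once; it reports no verdict.
Trained networks look in the newest picture that a camera, given by its name, has taken for a name from the list of things; names that differ only in an ending like _2 or _b are one class to them, and where a whole thing is asked for, a point or a joint stands for the part that bears it (a point fixed in the world has none). Each returns a list of dicts, best first, with "p" (0 to 1); they miss things now and then, are a little off and sometimes report something else, mostly with a low value. They report only what shows in the picture. A call takes as long as a camera call. They do not tell look-alikes from the thing itself.
- regions_of(camera, thing): "pixels" (400x640 bool, what is visible of it) and "pixel" ([column, row] in pixels, amid what is visible of it).
The state is a dict: "time_s": time; "qpos": joint angles; "joint_velocities": joint speeds; "effort": joint torques, N m; "tool_pos": TCP position; "tool_rot": TCP orientation; "force": force on the tool from outside, world axes, zero at the start; "wrist_torque": the same for the moment, N m; "grip_width": finger opening in m.
Only numpy, scipy, OpenCV 4.12 (cv2) and the standard library are available. Lean on these libraries where they do the work, as an engineer would, in place of code of your own. Each camera call takes 0.05 s, during which the arm holds its last target. There are 200 camera calls.

## Working session

There is one attempt and no reset: what is moved stays moved. The work goes in short steps, Python scripts to look and compute and a tool call to move; the robot and the scene stay as the last step left them, time stands still between calls to the robot, and variables do not carry over. Pictures are saved under pics/ and viewed, about 8 in all and at most 12, crops included, and the job is handed in when it is done.

Besides the shell and the picture viewer there is one more tool, called after ">>>" by a JSON object that holds its "api" and its "payload", one argument or row to a line. step_arm: Moves the arm, as the interface text tells. Its arguments: {"type":"object","properties":{"deltas":{"type":"array"},"newtons":{"type":"number"}},"required":["deltas"]}

```bash
mkdir -p pics
cat > h.py <<'E'
import numpy as np,cv2
from cell import monitor,read_camera,camera_model,env,regions_of
from scipy.spatial.transform import Rotation as R
def cam(n):
    m=camera_model(n); a=m["attitude"]
    a=np.array(a)
    if a.shape==(3,3): M=a
    elif a.size==4: M=R.from_quat(a).as_matrix()
    else: M=R.from_euler('xyz',a,degrees=True).as_matrix()
    return m,M,np.array(m["xyz"])
def cloud(n,d):
    m,M,t=cam(n)
    v,u=np.mgrid[0:d.shape[0],0:d.shape[1]]
    P=np.stack([(u-m["cx"])/m["fx"]*d,(v-m["cy"])/m["fy"]*d,d],-1)
    P=P@M.T+t
    P[d<=0]=np.nan
    return P
def snap(n):
    p,d=read_camera(n); return p,d,cloud(n,d)
def save(p,f): cv2.imwrite(f,cv2.cvtColor(np.ascontiguousarray(p),cv2.COLOR_RGB2BGR))
E
python3 - <<'E'
from h import *
o=monitor.get_obs();print({k:np.round(v,3).tolist() for k,v in o.items()})
for n in("top","side"):
    print(camera_model(n))
    p,d,P=snap(n);save(p,f"pics/{n}0.png");np.savez(f"{n}0.npz",p=p,P=P)
    for t in("caddy","tin","dish","lid","mallet","tack_jar","screwdriver","tape_roll"):
        for r in regions_of(n,t):
            Q=P[r["pixels"]];Q=Q[~np.isnan(Q[:,0])]
            print(n,t,round(r["p"],2),np.round(r["pixel"]),len(Q),np.round(np.median(Q,0),3) if len(Q) else 0,np.round(np.percentile(Q,98,axis=0),3) if len(Q) else 0,np.round(np.percentile(Q,2,axis=0),3) if len(Q) else 0)
E
```

```text
{'time_s': 0.0, 'qpos': [-63.649, 18.439, -4.017, 83.176, 1.294, 78.542, -3.259], 'joint_velocities': [-0.008, 0.083, 0.074, -0.014, -0.001, 0.011, -0.017], 'effort': [-0.0, -49.128, -0.404, -31.253, -0.064, 0.044, 0.0], 'tool_pos': [0.28, 0.586, 0.24], 'tool_rot': [-177.883, 89.888, -113.422], 'force': [-0.756, 0.557, -0.603], 'wrist_torque': [-0.0, -0.047, 0.019], 'grip_width': 0.087}
{'fx': 403.32003532665493, 'fy': 403.32003532665493, 'cx': 321.835358181292, 'cy': 209.93764309500085, 'xyz': array([0.31252578, 0.0128323 , 1.4565528 ]), 'attitude': array([-1.70491425e+02,  6.04976996e-03, -9.14543457e+01])}
top caddy 0.75 [309. 221.] 1489 [0.519 0.049 0.031] [0.604 0.107 0.119] [ 0.432 -0.008  0.009]
top caddy 0.61 [180. 227.] 854 [0.494 0.505 0.039] [0.553 0.577 0.06 ] [ 0.338  0.427 -0.   ]
top tin 0.68 [237. 216.] 281 [0.545 0.313 0.015] [0.571 0.337 0.063] [ 0.513  0.279 -0.002]
top dish 0.88 [424. 209.] 289 [ 0.548 -0.372  0.014] [ 0.577 -0.338  0.036] [ 0.516 -0.401  0.006]
top dish 0.85 [460. 211.] 292 [ 0.543 -0.481  0.015] [ 0.571 -0.446  0.035] [ 0.513 -0.509  0.007]
top 
[... 1395 characters left out ...]
  0.009]
side lid 0.78 [378. 264.] 296 [ 0.555 -0.251  0.038] [ 0.588 -0.22   0.058] [ 0.531 -0.275  0.034]
side lid 0.47 [228. 151.] 658 [0.485 0.497 0.031] [0.552 0.582 0.059] [ 0.331  0.421 -0.002]
side mallet 0.62 [226. 151.] 561 [0.482 0.49  0.032] [0.545 0.556 0.059] [0.328 0.421 0.004]
side mallet 0.24 [299. 214.] 1854 [0.478 0.029 0.031] [0.603 0.102 0.117] [ 0.422 -0.019  0.004]
side tack_jar 0.55 [406. 218.] 485 [ 0.725 -0.185  0.052] [ 0.762 -0.152  0.078] [ 0.709 -0.203  0.002]
side screwdriver 0.65 [362. 168.] 216 [0.817 0.106 0.018] [0.876 0.146 0.028] [ 0.715  0.097 -0.002]
side tape_roll 0.92 [384. 340.] 757 [ 0.386 -0.439  0.023] [ 0.429 -0.394  0.027] [ 0.345 -0.478  0.001]
```

Run:
```python
from h import *
a=cv2.imread("pics/top0.png");b=cv2.imread("pics/side0.png")
save(cv2.resize(a[130:270,150:490],None,fx=2.35,fy=2.35,interpolation=2)[:,:,::-1],"pics/topc.png")
save(cv2.resize(b[130:370,180:480],None,fx=2.5,fy=2.5,interpolation=2)[:,:,::-1],"pics/sidec.png")
```

```text
(no output)
```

View pics/topc.png

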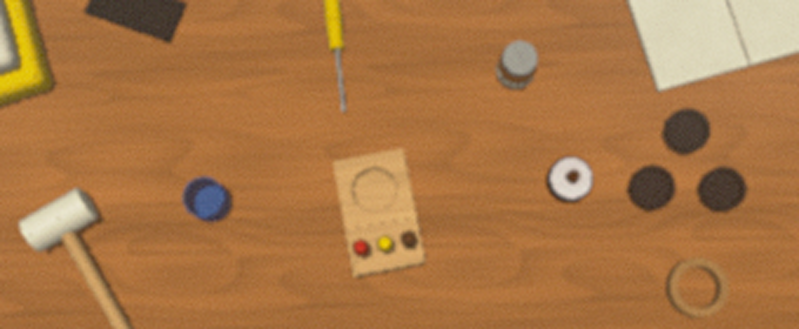

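View pics/sidec.png

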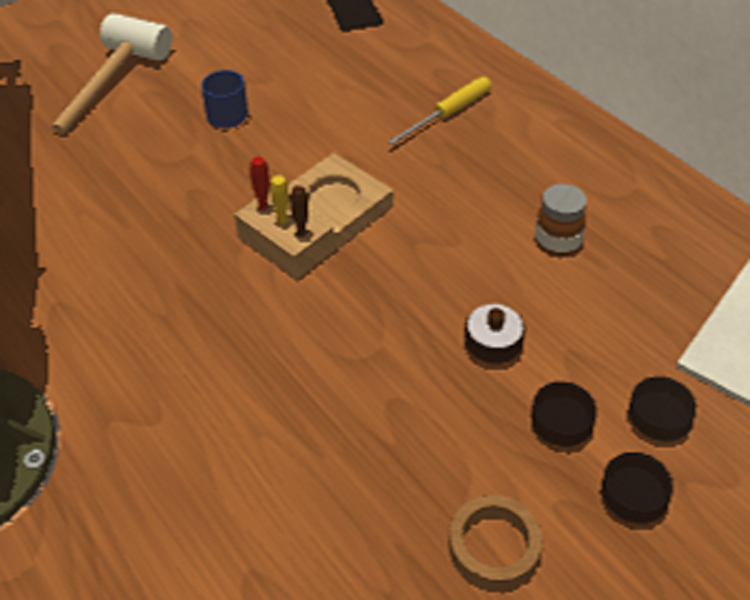

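The top view shows the tin at (237,216), the mouth up, and the caddy at (309,221) with the recess on the far side. There are four dish-like things, at (396,202), (424,209), (460,211) and (441,187). The one at (396,202) is the dish meant: it is farthest left (y≈-0.245) and the only one with a lid and knob. The crop confirms this.

```bash
cat >> h.py <<'E'
from scipy.optimize import least_squares
def reg(n,t,near):
    P=snapP[n]
def circ(Q,r=None):
    c0=Q[:,:2].mean(0)
    f=lambda q:np.hypot(Q[:,0]-q[0],Q[:,1]-q[1])-(r if r else q[2])
    s=least_squares(f,[*c0,r or .03],loss='soft_l1',f_scale=.002)
    return np.round(s.x[:2 if r else 3],4),round(float(np.std(s.fun)),4)
def near(P,c,rad,z0,z1):
    Q=P.reshape(-1,3);return Q[(np.hypot(Q[:,0]-c[0],Q[:,1]-c[1])<rad)&(Q[:,2]>z0)&(Q[:,2]<z1)]
def shift(o,dw):
    M=R.from_euler('xyz',o["tool_rot"],degrees=True).as_matrix();return np.round(M.T@np.array(dw),4)
E
sed -i '/^def reg/,+1d' h.py
python3 - <<'E'
from h import *
M=R.from_euler('xyz',monitor.get_obs()["tool_rot"],degrees=True).as_matrix();print(np.round(M,3))
for n in("top","side"):
    P=np.load(n+"0.npz")["P"]
    print(n,"bench z",np.nanmedian(near(P,(.7,0),.08,-.02,.02)[:,2]))
    Q=near(P,(.545,.305),.06,.02,.08);print("tin all>20mm",len(Q),circ(Q),Q[:,2].max()); Q=near(P,(.545,.305),.06,.052,.08);print("rim",len(Q),circ(Q),(Q[:,:2].max(0)+Q[:,:2].min(0))/2)
    Q=near(P,(.558,-.247),.06,.035,.043);print("disc",len(Q),Q[:,:2].mean(0),cv2.minEnclosingCircle(Q[:,:2].astype(np.float32)))
    Q=near(P,(.558,-.247),.06,.048,.08);print("knob",len(Q),Q[:,:2].mean(0),Q[:,2].max())
    Q=near(P,(.52,.05),.15,.024,.06);
    print("caddy",len(Q),cv2.minAreaRect(Q[:,:2].astype(np.float32)))
    Q=near(P,(.54,.05),.15,.024,.036);print("blocktop",len(Q),cv2.minAreaRect(Q[:,:2].astype(np.float32)))
    Q=near(P,(.555,.05),.04,.010,.021);print("floor",len(Q),Q.mean(0),cv2.minEnclosingCircle(Q[:,:2].astype(np.float32)))
    Q=near(P,(.46,.03),.09,.09,.13);print("handles",len(Q),cv2.fitLine(Q[:,:2].astype(np.float32),2,0,.01,.01).ravel())
E
```

```text
[[ 0.    -0.902  0.431]
 [ 0.     0.431  0.902]
 [-1.    -0.     0.   ]]
top bench z -0.0005590502711865231
tin all>20mm 145 (array([0.5426, 0.3081, 0.0293]), 0.001) 0.06659467716579304
rim 61 (array([0.543 , 0.3085, 0.0294]), 0.001) [0.54232522 0.30876035]
disc 156 [ 0.56271981 -0.24519765] ((0.5611335635185242, -0.24475304782390594), 0.0336170494556427)
knob 25 [ 0.56141812 -0.2451128 ] 0.06445592835616365
caddy 1136 ((0.5189203023910522, 0.04856995493173599), (0.18097712099552155, 0.10997750610113144), 9.45681095123291)
blocktop 628 ((0.5189454555511475, 0.04859314113855362), (0.18091757595539093, 0.10998528450727463), 9.548441886901855)
floor 231 [0.55533628 0.05475203 0.01481993] ((0.5542045831680298, 0.0550214946269989), 0.03406095877289772)
handles 121 [ 0.16802792 -0.98578227  0.46074426  0.03930866]
side bench z -0.00017030466540624012
tin all>20mm 300 (array([0.5393, 0.306 , 0.0296]), 0.0022) 0.06594574864935765
rim 97 (array([0.5394, 0.3061, 0.0298]), 0.0021) [0.53965699 0.30716583]
disc 243 [ 0.55499952 -0.25074507] ((0.5580878257751465, -0.25048330426216125), 0.033699873834848404)
knob 42 [ 0.55638719 -0.24965219] 0.061296668605404614
caddy 1047 ((0.5145183801651001, 0.046409349888563156), (0.18328264355659485, 0.11527467519044876), 9.95936393737793)
blocktop 577 ((0.5144957900047302, 0.046213921159505844), (0.18316546082496643, 0.115145243704319), 10.125123023986816)
floor 189 [0.55573749 0.06088991 0.01555136] ((0.5538252592086792, 0.060060273855924606), 0.03214532881975174)
handles 210 [ 0.17338958 -0.9848533   0.45592758  0.03265317]
```

>>> {"api": "step_arm", "payload": {
  "deltas": [
    [1, 0.004, -0.014, -0.006, -1.5],
    [1, 0.012, -0.047, -0.018, -4.5],
    [1, 0.022, -0.085, -0.033, -8.5],
    [1, 0.032, -0.125, -0.049, -12.5],
    [1, 0.042, -0.165, -0.065, -16.5],
    [1, 0.052, -0.206, -0.08, -20.5],
    [1, 0.062, -0.247, -0.096, -24.5],
    [1, 0.072, -0.286, -0.112, -28.2],
    [1, 0.08, -0.32, -0.125, -31.5],
    [1, 0.087, -0.345, -0.135, -34],
    [1, 0.09, -0.3555, -0.139, -35],
    [1, 0.09, -0.3555, -0.139, -35]
  ]
}}

```text
time_s: 2.4
tool_pos: [0.5412, 0.3076, 0.1515]
tool_rot: [71.2, 90.0, 170.6]
force: [-0.5, 0.2, 0.1]
grip_width: 0.0874
```

```bash
cat > c.py <<'E'
from h import *
import sys
t=list(map(float,sys.argv[1:4])) if len(sys.argv)>3 else None
o=monitor.get_obs();print(o["time_s"],np.round(o["tool_pos"],4),np.round(o["force"],2),np.round(o["wrist_torque"],2),round(o["grip_width"],4))
M=R.from_euler('xyz',o["tool_rot"],degrees=True).as_matrix();print("yaw z",np.degrees(np.arctan2(M[1,2],M[0,2])),"tilt",np.round(M[2],3))
if t: print("shift",shift(o,np.array(t)-o["tool_pos"]))
E
python3 c.py .541 .3073 .048
```

```text
2.4 [0.5412 0.3076 0.1515] [-0.48  0.18  0.07] [0.05 0.06 0.03] 0.0874
yaw z 99.37536793922541 tilt [-1.  0.  0.]
shift [ 0.1035  0.0002 -0.0003]
```

>>> {"api": "step_arm", "payload": {
  "deltas": [
    [1, 0.015, 0, 0, 0],
    [1, 0.04, 0, 0, 0],
    [1, 0.065, 0, 0, 0],
    [1, 0.085, 0, 0, 0],
    [1, 0.097, 0, 0, 0],
    [1, 0.103, 0, 0, 0],
    [1, 0.103, 0, 0, 0],
    [-0.2, 0.103, 0, 0, 0],
    [-0.2, 0.103, 0, 0, 0],
    [-0.2, 0.103, 0, 0, 0],
    [-0.2, 0.103, 0, 0, 0]
  ],
  "newtons": 20
}}

```text
time_s: 3.78
tool_pos: [0.5413, 0.3078, 0.0489]
tool_rot: [-78.1, 90.0, 21.3]
force: [-0.2, 0.0, 1.2]
grip_width: 0.0598
```

```bash
python3 c.py
python3 - <<'E'
from h import *
for n in("top","side"):
    p,d,P=snap(n);save(p,f"pics/{n}1.png")
    Q=near(P,(.541,.307),.05,.045,.07);print(n,len(Q),circ(Q))
E
```

```text
3.775 [0.5413 0.3078 0.0489] [-0.18  0.02  1.23] [-0.05  0.   -0.02] 0.0598
yaw z 99.4555640345041 tilt [-1.    -0.001  0.   ]
top 4 (array([0.3232, 0.0639, 0.3002]), 0.0003)
side 108 (array([0.546 , 0.3059, 0.0351]), 0.0041)
```

>>> {"api": "step_arm", "payload": {
  "deltas": [
    [-0.2, 0, 0, 0, 0],
    [-0.2, 0, 0, 0, 0],
    [-0.2, -0.006, 0, 0, 0],
    [-0.2, -0.02, 0, 0, 0],
    [-0.2, -0.04, 0, 0, 0],
    [-0.2, -0.06, 0, 0, 0],
    [-0.2, -0.075, 0, 0, 0],
    [-0.2, -0.08, 0, 0, 0],
    [-0.2, -0.08, 0, 0, 0]
  ]
}}

```text
time_s: 5.0
tool_pos: [0.5412, 0.3078, 0.1289]
tool_rot: [-67.7, 90.0, 31.7]
force: [-0.2, -0.1, -1.6]
grip_width: 0.0596
```

```bash
python3 c.py .5515 .0533 .13
python3 - <<'E'
from h import *
ims=[]
for n in("top","side"):
    p,d,P=snap(n)
    r=regions_of(n,"tin")
    for k in r: print(n,k["p"],k["pixel"],np.nanmedian(P[k["pixels"]],0))
    c=(237,216) if n=="top" else (268,168)
    ims.append(cv2.resize(p[c[1]-60:c[1]+60,c[0]-60:c[0]+60],(400,400)))
save(np.hstack(ims),"pics/g1.png")
E
```

```text
5.0 [0.5412 0.3078 0.1289] [-0.24 -0.08 -1.57] [0.03 0.02 0.  ] 0.0596
yaw z 99.46119246688806 tilt [-1. -0.  0.]
shift [-0.0012  0.0316 -0.2528]
side 0.32 [361.8, 167.9] [0.81851923 0.10511861 0.0203687 ]
```

View pics/g1.png

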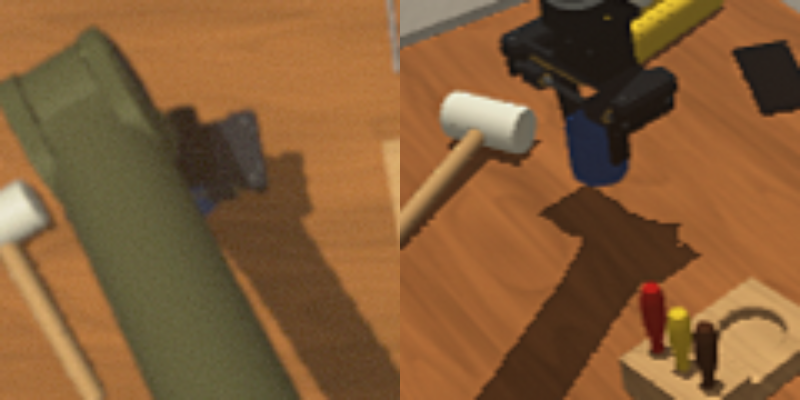

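>>> {"api": "step_arm", "payload": {
  "deltas": [
    [-0.2, 0, 0.001, -0.01, 0],
    [-0.2, 0, 0.004, -0.035, 0],
    [-0.2, 0, 0.008, -0.067, 0],
    [-0.2, 0, 0.013, -0.1, 0],
    [-0.2, 0, 0.017, -0.133, 0],
    [-0.2, 0, 0.021, -0.166, 0],
    [-0.2, 0, 0.025, -0.2, 0],
    [-0.2, 0, 0.029, -0.23, 0],
    [-0.2, 0, 0.031, -0.247, 0],
    [-0.2, 0, 0.0316, -0.2528, 0],
    [-0.2, 0, 0.0316, -0.2528, 0],
    [-0.2, 0, 0.0316, -0.2528, 0]
  ]
}}

```text
time_s: 6.7
tool_pos: [0.5514, 0.0548, 0.1285]
tool_rot: [-2.4, 90.0, 97.1]
force: [0.2, 0.4, -2.2]
grip_width: 0.0596
```

```bash
python3 c.py .5515 .0533 .0645
python3 - <<'E'
from h import *
ims=[]
for n in("top","side"):
    p,d,P=snap(n)
    hsv=cv2.cvtColor(p,cv2.COLOR_RGB2HSV)
    m=(hsv[...,0]>105)&(hsv[...,0]<128)&(hsv[...,1]>110)&(hsv[...,2]>40)
    Q=P[m];Q=Q[(np.hypot(Q[:,0]-.5515,Q[:,1]-.0533)<.06)&(Q[:,2]<.2)&(Q[:,2]>.085)]
    print(n,len(Q))
    if len(Q)>20: print(circ(Q,.031),circ(Q),Q.min(0),Q.max(0))
    for k in regions_of(n,"tin"): print(n,k["p"],k["pixel"])
    c=(310,205) if n=="top" else (305,200)
    ims.append(cv2.resize(p[c[1]-60:c[1]+60,c[0]-60:c[0]+60],(400,400)))
save(np.hstack(ims),"pics/g2.png")
E
```

```text
6.7 [0.5514 0.0548 0.1285] [ 0.25  0.35 -2.24] [0.08 0.07 0.  ] 0.0596
yaw z 99.57343206901247 tilt [-1.    -0.     0.001]
shift [ 0.064   0.0002 -0.0015]
top 0
side 57
(array([0.551 , 0.0544]), 0.0019) (array([0.5498, 0.0544, 0.0297]), 0.0017) [0.51845408 0.02384887 0.085982  ] [0.57343917 0.0859821  0.1423995 ]
side 0.6 [306.8, 187.5]
```

View pics/g2.png

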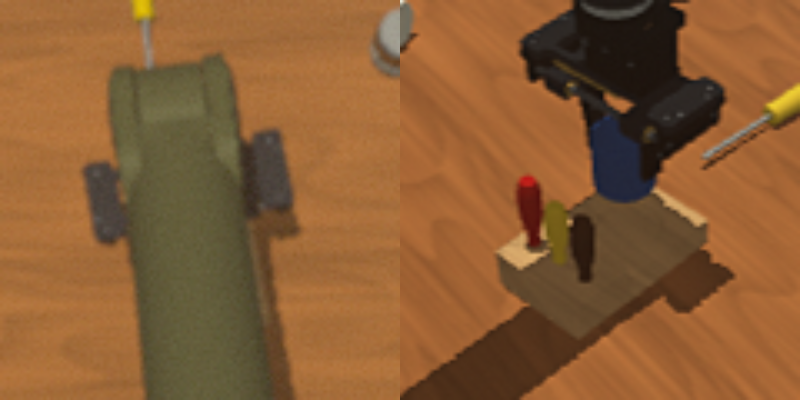

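>>> {"api": "step_arm", "payload": {
  "deltas": [
    [-0.2, 0.008, 0, -0.001, 0],
    [-0.2, 0.02, 0, -0.001, 0],
    [-0.2, 0.03, 0, -0.001, 0],
    [-0.2, 0.038, 0, -0.001, 0],
    [-0.2, 0.044, 0, -0.001, 0],
    [-0.2, 0.049, 0, -0.001, 0],
    [-0.2, 0.053, 0, -0.001, 0],
    [-0.2, 0.056, 0, -0.001, 0],
    [-0.2, 0.059, 0, -0.001, 0],
    [-0.2, 0.061, 0, -0.001, 0],
    [-0.2, 0.062, 0, -0.001, 0],
    [-0.2, 0.062, 0, -0.001, 0]
  ]
}}

```text
time_s: 8.4
tool_pos: [0.5517, 0.0523, 0.0666]
tool_rot: [-64.4, 90.0, 35.1]
force: [-0.2, 0.2, -0.8]
grip_width: 0.0598
```

```bash
python3 c.py .5515 .0533 .0639
```

```text
8.4 [0.5517 0.0523 0.0666] [-0.21  0.21 -0.84] [ 0.06 -0.01  0.02] 0.0598
yaw z 99.45720231112719 tilt [-1. -0.  0.]
shift [0.0027 0.     0.0011]
```

>>> {"api": "step_arm", "payload": {
  "deltas": [
    [-0.2, 0.001, 0, 0.0005, 0],
    [-0.2, 0.0015, 0, 0.001, 0],
    [-0.2, 0.002, 0, 0.001, 0],
    [-0.2, 0.0025, 0, 0.001, 0],
    [-0.2, 0.003, 0, 0.001, 0],
    [-0.2, 0.003, 0, 0.001, 0]
  ]
}}

```text
time_s: 9.15
tool_pos: [0.5515, 0.0532, 0.0639]
tool_rot: [-15.5, 90.0, 84.0]
force: [-1.8, -0.8, 3.0]
grip_width: 0.0596
```

```bash
python3 c.py .5515 .0533 .0639
```

```text
9.15 [0.5515 0.0532 0.0639] [-1.75 -0.76  3.  ] [0.01 0.28 0.  ] 0.0596
yaw z 99.4592804944562 tilt [-1. -0.  0.]
shift [-0.     -0.      0.0001]
```

>>> {"api": "step_arm", "payload": {
  "deltas": [
    [0.3, 0, 0, 0, 0],
    [1, 0, 0, 0, 0],
    [1, 0, 0, 0, 0],
    [1, 0, 0, 0, 0],
    [1, -0.01, 0, 0, 0],
    [1, -0.035, 0, 0, 0],
    [1, -0.07, 0, 0, 0],
    [1, -0.1, 0, 0, 0],
    [1, -0.125, 0, 0, 0],
    [1, -0.135, 0, 0, 0],
    [1, -0.135, 0, 0, 0]
  ]
}}

```text
time_s: 10.52
tool_pos: [0.5518, 0.0533, 0.1991]
tool_rot: [-84.1, 89.9, 15.4]
force: [0.2, -0.3, 0.0]
grip_width: 0.0868
```

```bash
python3 c.py .559 -.2475 .15
```

```text
10.525 [0.5518 0.0533 0.1991] [ 0.21 -0.35  0.03] [ 0.09 -0.   -0.01] 0.0868
yaw z 99.45857601267193 tilt [-1.    -0.001  0.   ]
shift [ 0.049   0.0424 -0.2979]
```

>>> {"api": "step_arm", "payload": {
  "deltas": [
    [1, 0, 0.002, -0.01, 0],
    [1, 0, 0.005, -0.04, 0],
    [1, 0.002, 0.011, -0.08, 0],
    [1, 0.01, 0.018, -0.125, 0],
    [1, 0.02, 0.024, -0.17, 0],
    [1, 0.03, 0.03, -0.215, 0],
    [1, 0.04, 0.037, -0.26, 0],
    [1, 0.046, 0.041, -0.288, 0],
    [1, 0.049, 0.0424, -0.2979, 0],
    [1, 0.049, 0.0424, -0.2979, 0],
    [1, 0.049, 0.0424, -0.2979, 0]
  ]
}}

```text
time_s: 11.9
tool_pos: [0.5591, -0.2457, 0.1495]
tool_rot: [-14.8, 89.9, 84.8]
force: [-0.7, 0.2, 0.8]
grip_width: 0.0871
```

```bash
python3 c.py .559 -.2475 .025
python3 - <<'E'
from h import *
ims=[]
for n in("top","side"):
    p,d,P=snap(n)
    Q=near(P,(.5515,.0533),.05,.066,.1);print(n,len(Q),circ(Q),"z pct",np.percentile(Q[:,2],[5,50,95,100]))
    A=np.c_[Q[:,:2]-Q[:,:2].mean(0),np.ones(len(Q))]
    print("rim plane",np.linalg.lstsq(A,Q[:,2],rcond=None)[0])
    Q=near(P,(.559,-.2475),.035,.035,.043);print("disc",len(Q),Q[:,:2].mean(0) if len(Q) else 0)
    c=(310,205) if n=="top" else (305,200)
    ims.append(cv2.resize(p[c[1]-40:c[1]+40,c[0]-40:c[0]+40],(400,400)))
save(np.hstack(ims),"pics/g3.png")
E
```

```text
11.9 [ 0.5591 -0.2457  0.1495] [-0.71  0.21  0.77] [ 0.05 -0.01 -0.01] 0.0871
yaw z 99.58804414302075 tilt [-1.    -0.     0.001]
shift [ 0.1245  0.0004 -0.0019]
top 57 (array([0.5527, 0.0558, 0.0294]), 0.0009) z pct [0.06716681 0.07487397 0.07972671 0.08166207]
rim plane [-0.00875793  0.03866521  0.07417147]
disc 29 [ 0.57178143 -0.23904565]
side 120 (array([0.5491, 0.0532, 0.0294]), 0.0015) z pct [0.06642203 0.07220705 0.07713815 0.07884205]
rim plane [ 0.00955886 -0.00410932  0.07218979]
disc 245 [ 0.55550819 -0.2510031 ]
```

View pics/g3.png

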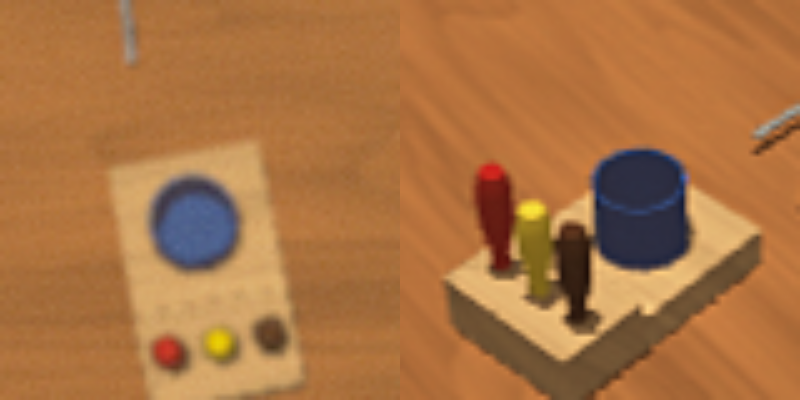

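>>> {"api": "step_arm", "payload": {
  "deltas": [
    [1, 0.012, 0, -0.001, 0],
    [1, 0.04, 0, -0.0019, 0],
    [1, 0.07, 0, -0.0019, 0],
    [1, 0.095, 0, -0.0019, 0],
    [1, 0.112, 0, -0.0019, 0],
    [1, 0.12, 0, -0.0019, 0],
    [1, 0.1245, 0, -0.0019, 0],
    [1, 0.1245, 0, -0.0019, 0],
    [0.3, 0.1245, 0, -0.0019, 0],
    [0, 0.1245, 0, -0.0019, 0],
    [0, 0.1245, 0, -0.0019, 0],
    [0, 0.1245, 0, -0.0019, 0]
  ]
}}

```text
time_s: 13.5
tool_pos: [0.5592, -0.2494, 0.0255]
tool_rot: [-79.2, 90.0, 20.2]
force: [-1.0, 0.9, 3.6]
grip_width: 0.0676
```

>>> {"api": "step_arm", "payload": {
  "deltas": [
    [0, 0, 0, 0, 0],
    [0, 0, 0, 0, 0],
    [0, -0.002, 0, 0, 0],
    [0, -0.006, 0, 0, 0],
    [0, -0.012, 0, 0, 0],
    [0, -0.02, 0, 0, 0],
    [0, -0.02, 0, 0, 0]
  ]
}}

```text
time_s: 14.38
tool_pos: [0.5597, -0.2498, 0.0462]
tool_rot: [-116.2, 89.9, -16.7]
force: [0.2, 1.0, -2.2]
grip_width: 0.0674
```

```bash
python3 c.py .551 .0543 .15
python3 - <<'E'
from h import *
p,d,P=snap("side");c=(378,264)
save(cv2.resize(p[c[1]-60:c[1]+60,c[0]-60:c[0]+60],(500,500)),"pics/g4.png")
E
```

```text
14.375 [ 0.5597 -0.2498  0.0462] [ 0.2   0.98 -2.23] [ 0.01  0.06 -0.02] 0.0674
yaw z 99.45560005731727 tilt [-1.    -0.002 -0.001]
shift [-0.104  -0.0416  0.3013]
```

View pics/g4.png

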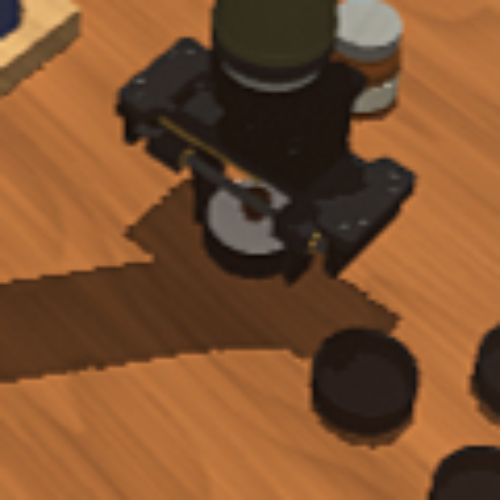

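>>> {"api": "step_arm", "payload": {
  "deltas": [
    [0, -0.008, 0, 0, 0],
    [0, -0.025, -0.001, 0.004, 0],
    [0, -0.048, -0.002, 0.016, 0],
    [0, -0.07, -0.005, 0.038, 0],
    [0, -0.088, -0.01, 0.07, 0],
    [0, -0.1, -0.015, 0.108, 0],
    [0, -0.104, -0.02, 0.148, 0],
    [0, -0.104, -0.026, 0.188, 0],
    [0, -0.104, -0.031, 0.226, 0],
    [0, -0.104, -0.036, 0.258, 0],
    [0, -0.104, -0.039, 0.282, 0],
    [0, -0.104, -0.0408, 0.295, 0]
  ]
}}

```text
time_s: 15.92
tool_pos: [0.5508, 0.05, 0.1502]
tool_rot: [-75.3, 89.9, 24.3]
force: [0.3, -0.3, -1.7]
grip_width: 0.0674
```

>>> {"api": "step_arm", "payload": {
  "deltas": [
    [0, 0, -0.0005, 0.004, 0],
    [0, 0, -0.0008, 0.006, 0],
    [0, 0, -0.0008, 0.006, 0],
    [0, 0, -0.0008, 0.006, 0],
    [0, 0, -0.0008, 0.006, 0]
  ]
}}

```text
time_s: 16.55
tool_pos: [0.5505, 0.0538, 0.149]
tool_rot: [140.0, 90.0, -120.6]
force: [0.7, -0.2, -2.5]
grip_width: 0.0673
```

```bash
python3 c.py .551 .0543 .0915
python3 - <<'E'
from h import *
p,d,P=snap("side");c=(305,185);hsv=cv2.cvtColor(p,cv2.COLOR_RGB2HSV)
Q=near(P,(.551,.0543),.04,.12,.165); 
m=(p.max(2)<45); 
L=near(np.where(((p.min(2)>120)&(hsv[...,1]<50))[...,None],P,np.nan),(.551,.0543),.05,.13,.18)
print("lid disc",len(L),L.mean(0) if len(L) else 0)
Q=near(P,(.551,.0543),.05,.055,.082);print("tin",len(Q),circ(Q,.031))
save(cv2.resize(p[c[1]-60:c[1]+60,c[0]-60:c[0]+60],(500,500)),"pics/g5.png")
E
```

```text
16.55 [0.5505 0.0538 0.149 ] [ 0.65 -0.22 -2.45] [ 0.07  0.01 -0.03] 0.0673
yaw z 99.41329081165325 tilt [-1.  0. -0.]
shift [ 0.0575 -0.0006  0.0005]
lid disc 8 [0.54379347 0.07983532 0.16185634]
tin 203 (array([0.5493, 0.0532]), 0.0016)
```

View pics/g5.png

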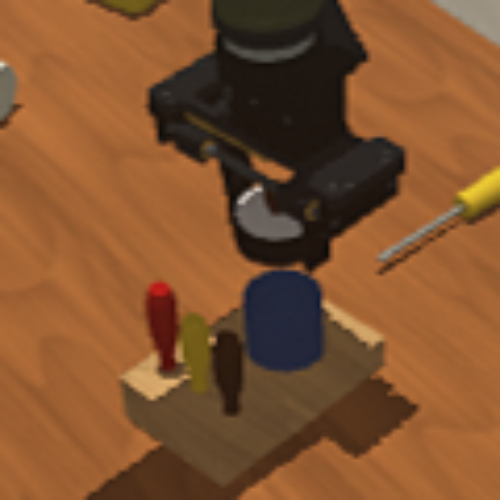

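>>> {"api": "step_arm", "payload": {
  "deltas": [
    [0, 0.006, 0, 0.0005, 0],
    [0, 0.016, -0.0005, 0.0005, 0],
    [0, 0.025, -0.0005, 0.0005, 0],
    [0, 0.032, -0.0005, 0.0005, 0],
    [0, 0.037, -0.0005, 0.0005, 0],
    [0, 0.041, -0.0005, 0.0005, 0],
    [0, 0.044, -0.0005, 0.0005, 0],
    [0, 0.046, -0.0005, 0.0005, 0],
    [0, 0.048, -0.0005, 0.0005, 0],
    [0, 0.048, -0.0005, 0.0005, 0]
  ]
}}

```text
time_s: 17.85
tool_pos: [0.5509, 0.0549, 0.101]
tool_rot: [58.0, 90.0, 157.4]
force: [-0.1, 0.3, -1.5]
grip_width: 0.0672
```

```bash
python3 c.py .551 .0543 .0925
```

```text
17.85 [0.5509 0.0549 0.101 ] [-0.1   0.29 -1.52] [0.06 0.03 0.01] 0.0672
yaw z 99.45909528325257 tilt [-1.  0.  0.]
shift [ 0.0085 -0.     -0.0006]
```

>>> {"api": "step_arm", "payload": {
  "deltas": [
    [0, 0.001, 0, -0.0005, 0],
    [0, 0.002, 0, -0.0005, 0],
    [0, 0.003, 0, -0.0005, 0],
    [0, 0.004, 0, -0.0005, 0],
    [0, 0.005, 0, -0.0005, 0],
    [0, 0.005, 0, -0.0005, 0]
  ]
}}

```text
time_s: 18.6
tool_pos: [0.5509, 0.0542, 0.0959]
tool_rot: [119.5, 90.0, -141.0]
force: [0.1, -0.9, -2.0]
grip_width: 0.0674
```

```bash
python3 c.py .551 .0543 .0925
```

```text
18.6 [0.5509 0.0542 0.0959] [ 0.14 -0.94 -2.02] [-0.01  0.05  0.01] 0.0674
yaw z 99.45181638983782 tilt [-1.  0. -0.]
shift [ 0.0034 -0.0001  0.0001]
```

>>> {"api": "step_arm", "payload": {
  "deltas": [
    [0, 0.001, 0, 0, 0],
    [0, 0.0015, 0, 0, 0],
    [0, 0.002, 0, 0, 0],
    [0, 0.0025, 0, 0, 0],
    [0, 0.003, 0, 0, 0],
    [0, 0.003, 0, 0, 0]
  ]
}}

```text
time_s: 19.35
tool_pos: [0.551, 0.0543, 0.093]
tool_rot: [164.8, 90.0, -95.7]
force: [-0.6, -0.4, -1.9]
grip_width: 0.0674
```

```bash
python3 c.py .551 .0543 .0925
```

```text
19.35 [0.551  0.0543 0.093 ] [-0.56 -0.37 -1.88] [-0.06  0.1   0.02] 0.0674
yaw z 99.4587182743235 tilt [-1.  0. -0.]
shift [ 0.0005 -0.      0.    ]
```

Almost at the shoulder with no side load; creeping on to contact.

>>> {"api": "step_arm", "payload": {
  "deltas": [
    [0, 0.0005, 0, 0, 0],
    [0, 0.001, 0, 0, 0],
    [0, 0.0015, 0, 0, 0],
    [0, 0.0015, 0, 0, 0]
  ]
}}

```text
time_s: 19.85
tool_pos: [0.5512, 0.0542, 0.0925]
tool_rot: [-93.5, 90.0, 6.0]
force: [-4.2, -1.8, 5.4]
grip_width: 0.067
```

```bash
python3 c.py .551 .0543 .0925
```

```text
19.85 [0.5512 0.0542 0.0925] [-4.19 -1.75  5.42] [-0.4   0.62 -0.01] 0.067
yaw z 99.44802237829187 tilt [-1. -0. -0.]
shift [0.     0.0002 0.0002]
```

>>> {"api": "step_arm", "payload": {
  "deltas": [
    [0.6, 0, 0, 0, 0],
    [1, 0, 0, 0, 0],
    [1, 0, 0, 0, 0],
    [1, 0, 0, 0, 0],
    [1, -0.004, 0, 0, 0],
    [1, -0.014, 0, 0, 0],
    [1, -0.03, 0, 0, 0],
    [1, -0.055, 0, 0, 0],
    [1, -0.08, 0, 0, 0],
    [1, -0.1, 0, 0, 0],
    [1, -0.11, 0, 0, 0],
    [1, -0.11, 0, 0, 0]
  ]
}}

```text
time_s: 21.35
tool_pos: [0.5515, 0.0544, 0.2026]
tool_rot: [-85.9, 89.9, 13.6]
force: [0.5, -0.1, -0.4]
grip_width: 0.0872
```

```bash
python3 c.py .551 .0543 .1265
python3 - <<'E'
from h import *
for n in("side","top"):
    p,d,P=snap(n);c=(305,185);hsv=cv2.cvtColor(p,cv2.COLOR_RGB2HSV)
    L=near(P,(.551,.0543),.05,.100,.112);print(n,"disc",len(L),L.mean(0) if len(L) else 0, cv2.minEnclosingCircle(L[:,:2].astype(np.float32)) if len(L) else 0)
    if len(L)>30:
        A=np.c_[L[:,:2]-L[:,:2].mean(0),np.ones(len(L))];print("plane",np.linalg.lstsq(A,L[:,2],rcond=None)[0])
    L=near(P,(.551,.0543),.03,.114,.135);print("knob",len(L),L.mean(0) if len(L) else 0,L.max(0)[2] if len(L) else 0)
    L=near(P,(.551,.0543),.05,.05,.075);print("tin",circ(L,.031) if len(L) else 0)
    if n=="side": save(cv2.resize(p[c[1]-60:c[1]+60,c[0]-60:c[0]+60],(500,500)),"pics/g6.png")
E
```

```text
21.35 [0.5515 0.0544 0.2026] [ 0.53 -0.13 -0.37] [ 0.01  0.06 -0.03] 0.0872
yaw z 99.45865363794793 tilt [-1.    -0.002  0.   ]
shift [ 0.0761  0.0006 -0.    ]
side disc 191 [0.54680809 0.04946346 0.10449969] ((0.5494559407234192, 0.05362676456570625), 0.034037549048662186)
plane [ 0.01699207 -0.00510875  0.10449969]
knob 33 [0.54817113 0.05141097 0.1217847 ] 0.12656441831018084
tin (array([0.5506, 0.0548]), 0.0017)
top disc 0 0 0
knob 0 0 0
tin 0
```

View pics/g6.png

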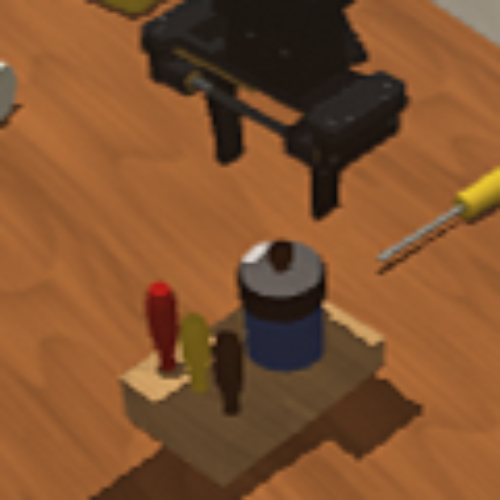

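>>> {"api": "step_arm", "payload": {
  "deltas": [
    [-0.1, 0.004, 0, 0, 0],
    [-0.1, 0.015, 0.0003, 0, 0],
    [-0.1, 0.027, 0.0005, 0, 0],
    [-0.1, 0.038, 0.0005, 0, 0],
    [-0.1, 0.048, 0.0005, 0, 0],
    [-0.1, 0.057, 0.0005, 0, 0],
    [-0.1, 0.064, 0.0005, 0, 0],
    [-0.1, 0.07, 0.0005, 0, 0],
    [-0.1, 0.074, 0.0005, 0, 0],
    [-0.1, 0.0755, 0.0005, 0, 0],
    [-0.1, 0.0755, 0.0005, 0, 0],
    [-0.1, 0.0755, 0.0005, 0, 0]
  ]
}}

```text
time_s: 22.95
tool_pos: [0.5507, 0.0543, 0.1264]
tool_rot: [-81.6, 90.0, 17.9]
force: [1.0, -0.1, -0.6]
grip_width: 0.0391
```

```bash
python3 c.py .551 .0543 .126
```

```text
22.95 [0.5507 0.0543 0.1264] [ 1.04 -0.08 -0.61] [0.06 0.01 0.  ] 0.0391
yaw z 99.4603674876526 tilt [-1.    -0.001  0.   ]
shift [ 0.0004 -0.0003 -0.0001]
```

>>> {"api": "step_arm", "payload": {
  "deltas": [
    [-0.5, 0, 0, 0, 0],
    [-0.9, 0, 0, 0, 0],
    [-0.9, 0, 0, 0, 0],
    [-0.9, 0, 0, 0, 0],
    [-0.9, 0, 0, 0, 0],
    [-0.9, -0.001, 0, 0, 0],
    [-0.9, -0.003, 0, 0, 0],
    [-0.9, -0.006, 0, 0, 0],
    [-0.9, -0.01, 0, 0, 0],
    [-0.9, -0.015, 0, 0, 0],
    [-0.9, -0.015, 0, 0, 0]
  ],
  "newtons": 20
}}

```text
time_s: 24.32
tool_pos: [0.5509, 0.0543, 0.1417]
tool_rot: [-85.2, 89.9, 14.3]
force: [0.7, 0.5, -1.5]
grip_width: 0.0192
```

```bash
python3 c.py .551 .0543 .2264
```

```text
24.325 [0.5509 0.0543 0.1417] [ 0.72  0.49 -1.49] [ 0.09  0.03 -0.03] 0.0192
yaw z 99.45924146753894 tilt [-1.    -0.001  0.   ]
shift [-0.0847 -0.0002 -0.    ]
```

>>> {"api": "step_arm", "payload": {
  "deltas": [
    [-0.9, -0.004, 0, 0, 0],
    [-0.9, -0.012, 0, 0, 0],
    [-0.9, -0.023, 0, 0, 0],
    [-0.9, -0.036, 0, 0, 0],
    [-0.9, -0.05, 0, 0, 0],
    [-0.9, -0.063, 0, 0, 0],
    [-0.9, -0.074, 0, 0, 0],
    [-0.9, -0.081, 0, 0, 0],
    [-0.9, -0.0847, 0, 0, 0],
    [-0.9, -0.0847, 0, 0, 0],
    [-0.9, -0.0847, 0, 0, 0],
    [-0.9, -0.0847, 0, 0, 0]
  ]
}}

```text
time_s: 25.82
tool_pos: [0.5503, 0.0542, 0.2253]
tool_rot: [89.7, 90.0, -170.8]
force: [0.3, 0.1, -0.1]
grip_width: 0.0193
```

```bash
python3 c.py
python3 - <<'E'
from h import *
p,d,P=snap("side");c=(305,180)
L=near(P,(.551,.0543),.05,.095,.11);print("dish rim",len(L),circ(L),np.percentile(L[:,2],[50,98]))
L=near(P,(.551,.0543),.05,.18,.21);print("held lid side",len(L),L.min(0),L.max(0))
for k in("lid","dish","button0"):
    for r in regions_of("side",k): print(k,round(r["p"],2),r["pixel"],np.nanmedian(P[r["pixels"]],0))
save(cv2.resize(p[c[1]-65:c[1]+65,c[0]-65:c[0]+65],(600,600),interpolation=2),"pics/g7.png")
E
```

```text
25.825 [0.5503 0.0542 0.2253] [ 0.25  0.12 -0.08] [ 0.03  0.   -0.03] 0.0193
yaw z 99.45763297656426 tilt [-1.     0.001  0.   ]
dish rim 100 (array([0.5499, 0.0541, 0.0316]), 0.0024) [0.09979102 0.10358556]
held lid side 152 [0.5175905  0.02347157 0.19547724] [0.58196837 0.08452047 0.20986995]
lid 0.58 [309.4, 170.4] [0.54137516 0.0458376  0.20382931]
dish 0.85 [433.8, 322.5] [ 0.54062073 -0.48039944  0.01627335]
dish 0.85 [441.5, 296.3] [ 0.63370922 -0.43151412  0.01833546]
dish 0.64 [407.4, 296.1] [ 0.54495441 -0.37300648  0.01703202]
dish 0.54 [310.6, 191.3] [0.55087989 0.05105775 0.09047816]
```

View pics/g7.png

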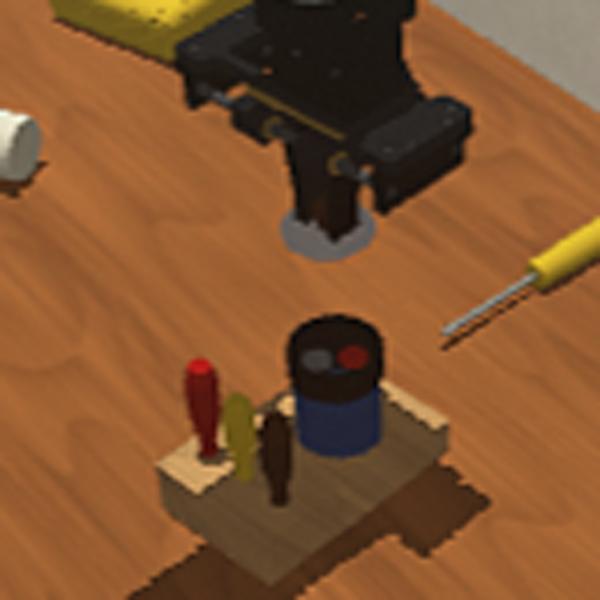

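Run:
```python
from h import *
p,d,P=snap("side")
L=P[regions_of("side","lid")[0]["pixels"]];L=L[(np.abs(L[:,2]-.2035)<.008)]
A=np.c_[L[:,:2]-L[:,:2].mean(0),np.ones(len(L))];print("lid plane",len(L),np.linalg.lstsq(A,L[:,2],rcond=None)[0])
o=monitor.get_obs();print(o["time_s"],o["tool_pos"],np.abs(o["joint_velocities"]).max())
env.sign_off()
```

```text
lid plane 0 [0. 0. 0.]
26.125 [0.55048048 0.05431869 0.22570588] 0.11981322852743448
the job is handed in; nothing more can be done<stdin>:4: RuntimeWarning: Mean of empty slice.
  ret = um.true_divide(
```

The job is done and handed in at 26 s. The tin stands in the recess and the dish is seated in its mouth with the buttons inside. The gripper holds the lid about 9.9 cm above its place.

- **Tin:** it touched down at the height expected for the recess floor. It stood upright in both camera views after release.
- **Dish:** I carried it level with the lid on and met the tin's rim at the expected height. After release the lid disc measured 0.1045 m against 0.105 m expected and lay level to about 1°.
- **Final view:** it shows the dish seated, with two buttons visible in it. The third was not in view, and nothing was seen spilled.
- **Arm at the end:** it was still, and the tool axis was within about 0.1° of vertical. The mallet, jar, screwdriver and tape roll were never approached at their height.

**Failed or disagreeing checks:**
- My last numeric check that the held lid is level found no points, so that rests on the picture and the tool's tilt.
- The two cameras disagreed by about 4 mm, so I used their average; the side loads on seating stayed under 5 N.
- The grip opening read 1–2 mm narrower than the real sizes.

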